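# Clamp a spot plate in the nest of a plate shaker

## Task

Secure the white spot plate on the plate shaker by pushing only: with the clamp still open, push the plate along its nest until it is fully home against the end stop, then push the toggle clamp's handle over and down past its dead point until it snaps into lock and the rubber foot holds the plate down. Do not lift or tip the plate, leave the things standing around where they are, and take the hand away at the end.

Things in the scene. Friction and masses are not known exactly. Their poses are not given: they have to be found in the camera images.
- shaker: Plate shaker, fixed: white housing 196 x 232 mm under an aluminium platform whose top is 70 mm above the desk. Origin: centre of its underside. x runs from its front panel (towards the robot) to its back, the way the plate slides home; y to its left, z up. The toggle clamp is bolted to the platform at x = +60 mm, right of the nest. Platform's front edge: x = -85 mm.
- nest_stop (a point): Middle of the face of the nest's rubber-faced end stop, 10 mm above the platform; axes as the shaker's. The nest runs from here towards the robot along -x: two guide rails 115 mm apart, 12 mm high, open in front. The plate is home when its back end touches this face: plate_mid then at x = -75 mm, plate_front at x = -150 mm in these axes.
- plate_mid (a point): Centre (half-way up) of the white spot plate, a solid block 150 x 110 x 20 mm, about 0.15 kg. It lies loose on the platform between the rails, its length along them, pulled out 28 to 50 mm towards the robot so that its front end overhangs the platform. Its y axis points out of the nest, towards the robot.
- plate_front (a point): Middle of the plate's front end face (the one towards the robot), half-way up: the place to push. 75 mm from plate_mid.
- handle (a joint): Clamp handle, rad: 0 wide open (upright; 0 to 0.15 at the start), grows as it is pushed to the shaker's right (-y) and down. Nearly free up to about 0.85; there the foot meets the plate if that is home, and its spring resists with up to about 4 N at the grip and pushes the handle back if let go. Dead point 1.22; beyond it the handle runs by itself to its stop at 1.31: locked.
- bar (a joint): Clamp's bar, rad, driven by the handle through a link: 0 wide open (free end raised 39 degrees), about 0.68 when the bar is level and the foot presses the plate.
- handle_pivot (a point): Point on the handle's pivot pin, 10 mm above the platform; axes as the shaker's. The handle swings about the x axis through this point, in the upright plane across the shaker.
- grip_push (a point): Where to push: on the black grip (78 long, 20 wide along the shaker's x, 16 mm thick), 22 mm from its end, on the face that looks to the nest (+y) when open and up when locked. It moves with the handle, 108 mm from handle_pivot, seen from there (1.605 rad - handle) above level, measured from the shaker's -y. Height over the desk: 188 mm open, 111 mm locked.
- foot: Sprung spindle with a round black rubber foot, 15 mm across, at the bar's free end. Origin: on its axis, in the bar. When open its top stands about 155 mm above the desk, between handle and plate. Clamped, it presses on the plate near its right edge, 15 mm from the end stop, with about 30 N; if the plate is not home it misses the plate or catches only its very end.
- amber_bottle: brown bottle with a white cap, 41 mm across, 82 mm tall, standing to the left of the shaker; loose, not part of the job. Origin: centre of its underside.
- dye_bottle: small white-capped bottle, 24 mm across, 56 mm tall, standing to the left of the shaker; loose, not part of the job. Origin: centre of its underside.
- slide_mailer: flat oblong plastic box, 31 x 83 x 22 mm, lying to the right of the shaker; loose, not part of the job. Origin: centre of its underside.
- glass_jar: open glass jar, 61 mm across, 60 mm tall, to the right of the shaker beyond the clamp's handle; loose, not part of the job. Origin: centre of its underside.
- slide_stack: banded stack of glass slides, 29 x 78 x 21 mm, lying on the desk near its front right; loose, not part of the job. Origin: centre of its underside.
- pipette: hand pipette, 208 mm long and 25 mm high, lying flat near the front edge of the desk; loose, not part of the job. Origin: centre of its underside.
- plate: The same white spot plate. Origin: centre of its underside; 150 mm along its own y axis, 110 mm along its x, 20 mm high.

How it is judged:
By the outcome, as a careful person would: the job done as asked, in the order asked, and still so for the second after the job is handed in, with the robot touching nothing.
It also fails if it takes over 48 s, if anything falls off the work surface, if the arm or the gripper's body presses on something with over 40 N, if the wrist force passes 120 N, or if a joint passes its speed limit or range.

## Robot

A 6-joint arm with a two-finger parallel gripper is mounted at the origin on a cart in front of the work surface, level with it; the furniture and walls round the work are solid. World frame = base frame: x ahead of the robot, y to its left, z up, the work surface at z = 0. Lengths are in m, angles in degrees, forces in N, time in s.
With the tool pointing down it reaches from about 0.3 to 0.75 m from the base axis. Payload 8.5 kg.
Tool frame: the origin (TCP) lies at the very end of the fingers, on their centre line; the grasp point (between the pads) lies 19 mm behind it (env.grasp_offset is the distance from the TCP to the grasp point, in m); y points along the fingers, z is the direction in which the jaws open and shut, and the axes are right-handed (so a half turn about y gives the same grasp; the last joint's range is limited). The gripper opens to 85 mm and grips with 20 to 120 N. Pads are 22 mm wide; open, the fingers measure 114 mm over their backs; the gripper's body (76 mm by 85 mm) begins 54 mm behind the grasp point. The pads swing forward as they close: fully open they stand 13 mm farther back than shut.
Start: joints at [58.596, 21.807, 74.336, -0, 83.858, -12.336], TCP at [0.18, 0.52, 0.231] pointing down, gripper open.
Joint ranges: [-178.18, 178.18], [-50.72, 133.34], [12.68, 142.11], [-81.47, 261.47], [9.98, 163.14], [-165.26, 165.26]. Speed limits (degrees/s): [136.94, 136.94, 180, 180, 180, 180].

## Interface

Orientations are given as a 3x3 rotation matrix whose columns are the frame's x, y, z axes.
In Python, from rig import env gives the robot as it stands. The module is installed in compiled form; this text tells all that it offers.
- The arm moves only by the shell command python3 -m pendant 'ROWS' [FORCE]. ROWS is JSON, a list of rows, each a list of 3 entries, a list of its own where there are three numbers: the shift along the world's x, y, z as a fraction of full scale, then the turn about the world's z as a fraction of full scale, then the opening, from 0 (shut) to 1 (fully open). A call has 1 to 12 rows; each row shifts and turns the commanded pose from where the row before left it; what a row does not reach is not made up. Full scale, the value 1, is 30 mm for a shift and 5 degrees for a turn. A row lasts 1/12 s, in which the tool goes at most 41.7 mm and 7.16 degrees, less where a joint would pass 70% of its speed; a pose out of reach is approached as far as the arm can. A call with a number of a shift or a turn outside -1 to 1 is refused whole. A call with a gripper value outside its range is refused whole. The fingers move at their own pace and stop on an object; FORCE is the grip in N (left out, the last holds). Time passes only in rows, so rows that do not move let the fingers close. It gives the time, the measured TCP pose, the force and the opening at its end, in the units of the state.
- env.observe(): the state, without advancing time (a new reading comes with each control period).
- env.get_image(name): name is "scene" or "top"; returns (picture, depth): 480x640x3 uint8, red, green, blue; 480x640 float32, m along the optical axis (not along the pixel's ray), 0 where there is no reading.
- env.camera_model(name): a dict with "camera_matrix" (3x3 intrinsics, pixels), "dist_coeffs" ([k1, k2, p1, p2, k3] as OpenCV has them; the pictures are not rectified), "R" (3x3) and "t" (3): a world point X has camera coordinates R X + t. Camera axes: x right, y down, z forward; pixel columns grow to the right and rows downward; lengths in m; the calibration is good to about 2 mm. A picture is of the moment at which its call begins. camera_model takes no time and is no camera call.
- env.close_job(): hands the job in, once; it reports no verdict.
The state is a dict: "time_s": time; "q": joint angles; "qvel": joint speeds; "joint_efforts": joint torques, N m; "position": TCP position; "tool_rot": TCP orientation; "ft_force": force on the tool from outside, world axes, zero at the start; "wrist_torque": the same for the moment, N m; "grip_width": finger opening in m.
Only numpy, scipy, OpenCV 4.12 (cv2) and the standard library are available. Lean on these libraries where they do the work, as an engineer would, in place of code of your own. Each camera call takes 0.05 s, during which the arm holds its last target.

## Working session

There is one attempt and no reset: what is moved stays moved. The work goes in short steps, Python scripts to look and compute and a shell command to move; the robot and the scene stay as the last step left them, time stands still between calls to the robot, and variables do not carry over. Pictures are saved under pics/ and viewed, and the job is handed in when it is done.

```bash
mkdir -p pics; ls; python3 - <<'E'
from rig import env
import cv2,numpy as np
o=env.observe();print({k:np.round(v,3).tolist() for k,v in o.items()})
for n in("scene","top"):
    im,d=env.get_image(n);cv2.imwrite(f"pics/{n}0.png",im[:,:,::-1]);np.savez(f"pics/{n}0.npz",im=im,d=d)
    m=env.camera_model(n);print(n,{k:np.round(v,4).tolist() for k,v in m.items()})
E
```

```text
pics
{'time_s': 0.0, 'q': [58.596, 21.842, 74.387, 0.001, 83.857, -12.336], 'qvel': [-0.053, -0.095, 0.042, 0.062, -0.038, -0.027], 'joint_efforts': [0.0, -44.845, -23.128, -0.0, 0.005, 0.0], 'position': [0.18, 0.52, 0.231], 'tool_rot': [[0.945, -0.001, 0.327], [-0.327, -0.001, 0.945], [-0.0, -1.0, -0.001]], 'ft_force': [0.619, -0.227, 1.018], 'wrist_torque': [0.002, 0.0, -0.068], 'grip_width': 0.086}
scene {'camera_matrix': [[462.0928, 0.0, 321.4591], [0.0, 462.0928, 240.855], [0.0, 0.0, 1.0]], 'dist_coeffs': [-0.0856, 0.0, 0.0, 0.0, 0.0], 'R': [[-0.8731, -0.4875, 0.0068], [-0.3687, 0.6509, -0.6636], [0.3191, -0.5819, -0.7481]], 't': [0.4472, 0.3187, 0.9515]}
top {'camera_matrix': [[521.3207, 0.0, 315.5485], [0.0, 521.3207, 234.3104], [0.0, 0.0, 1.0]], 'dist_coeffs': [0.0533, 0.0, 0.0, 0.0, 0.0], 'R': [[-0.0126, -0.9997, -0.0204], [-0.9901, 0.0153, -0.1395], [0.1398, 0.0184, -0.99]], 't': [-0.0397, 0.5208, 1.215]}
```

View pics/scene0.png

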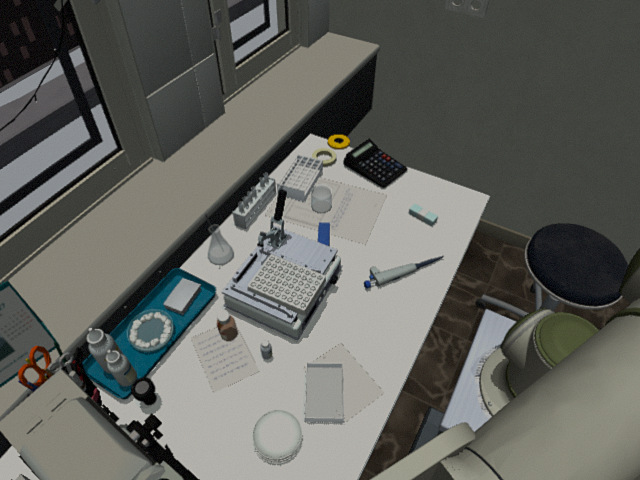

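View pics/top0.png

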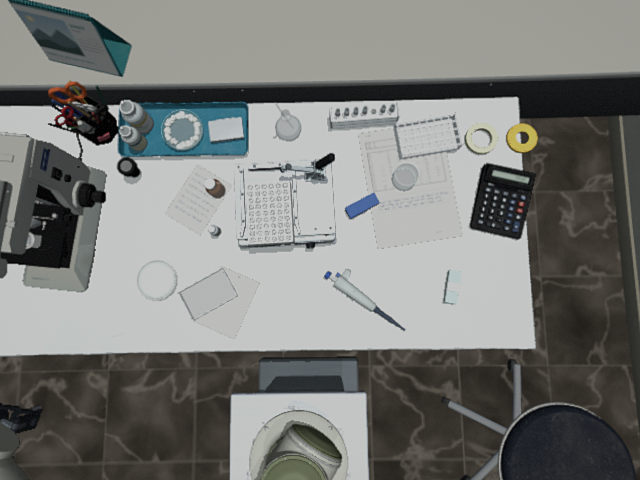

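The top view shows the shaker at about (287,205), with the plate at (268,212), the clamp near (300,168) and the black handle at (325,158). I'll zoom in for detail.

```bash
python3 - <<'E'
import cv2,numpy as np
im=cv2.imread("pics/top0.png");c=im[140:260,220:350];cv2.imwrite("pics/topz.png",cv2.resize(c,None,fx=6,fy=5*1.0,interpolation=cv2.INTER_CUBIC))
im=cv2.imread("pics/scene0.png");c=im[180:345,215:350];cv2.imwrite("pics/scz.png",cv2.resize(c,None,fx=3.6,fy=3.6,interpolation=cv2.INTER_CUBIC))
E
```

```text
(no output)
```

View pics/topz.png

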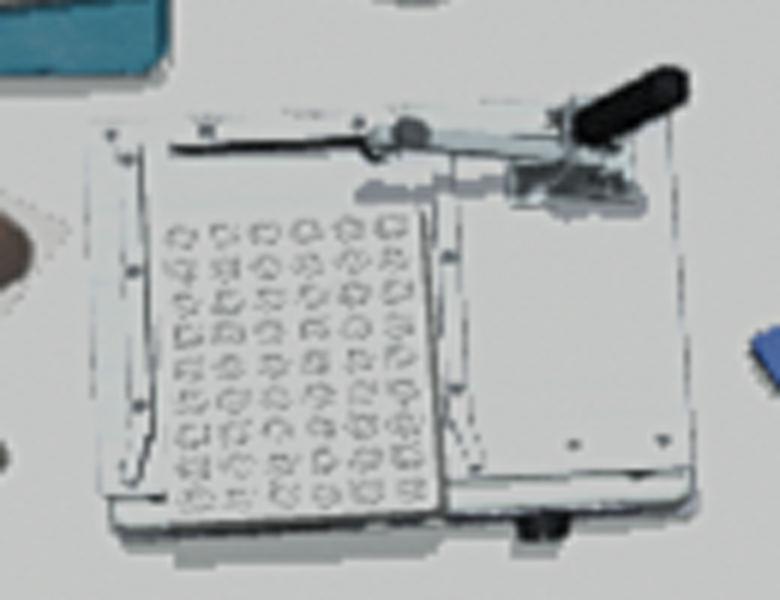

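View pics/scz.png

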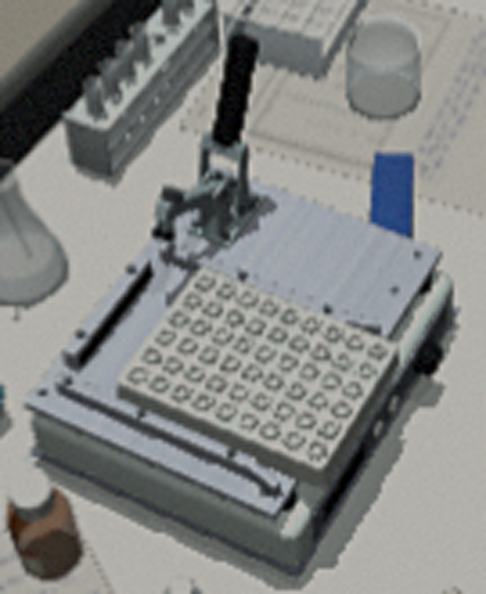

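The zooms show these features:
- **Plate corners (top zoom):** front ones at about (168,522) and (441,511), back right at (420,205).
- **End stop:** its dark face runs from (172,150) to (365,143).
- **Grip end:** at about (672,85).
- **Platform:** right edge from (670,115) to (690,468).

Next I cast rays.

```bash
cat > h.py <<'E'
from rig import env
import cv2,numpy as np
def ray(n,u,v):
    m=env.camera_model(n);K=np.array(m["camera_matrix"]);D=np.array(m["dist_coeffs"]);R=np.array(m["R"]);t=np.array(m["t"])
    p=cv2.undistortPoints(np.array([[[u,v]]],float),K,D)[0,0]
    return -R.T@t, R.T@np.array([p[0],p[1],1.])
def onz(n,u,v,z):
    c,d=ray(n,u,v);return c+d*(z-c[2])/d[2]
def pt(n,u,v,dep):
    c,d=ray(n,u,v);return c+d*dep
def two(a,b):
    (c1,d1),(c2,d2)=a,b
    s=np.linalg.lstsq(np.stack([d1,-d2],1),c2-c1,rcond=None)[0]
    p,q=c1+s[0]*d1,c2+s[1]*d2
    return (p+q)/2,np.linalg.norm(p-q)
def proj(n,X):
    m=env.camera_model(n);return cv2.projectPoints(np.array([X],float),cv2.Rodrigues(np.array(m["R"]))[0],np.array(m["t"]),np.array(m["camera_matrix"]),np.array(m["dist_coeffs"]))[0][0,0]
tz=lambda x,y:(220+(x+.5)/6-.5,140+(y+.5)/5-.5)
sz=lambda x,y:(215+(x+.5)/3.6-.5,180+(y+.5)/3.6-.5)
E
python3 - <<'E'
from h import *
np.set_printoptions(precision=4,suppress=True)
for nm,(x,y),z in [("pl FL",(168,522),.09),("pl FR",(441,511),.09),("pl BR",(422,205),.09),("plat right back",(670,115),.07),("plat right front",(690,468),.07),("plat LB",(90,122),.07),("plat LF",(103,495),.07),("railbolt R1",(449,257),.082),("railbolt R2",(456,388),.082),("railbolt L1",(133,271),.082),("railbolt L2",(140,405),.082),("stop L",(172,150),.08),("stop R",(365,143),.08),("foot",(411,130),.155)]:
    print(nm,onz("top",*tz(x,y),z))
for nm,(x,y),z in [("pl FR",(398,345),.09),("pl FL",(322,475),.09),("pl BL",(120,388),.09),("pl BR",(205,267),.09),("stopL",(78,362),.075),("stopR",(150,265),.075),("railboltR1",(240,273),.082)
 ,("plat FR",(440,250),.07)]:
    print("S",nm,onz("scene",*sz(x,y),z))
print("grip end",two(ray("top",*tz(675,83)),ray("scene",*sz(243,42))))
print("foot top",two(ray("top",*tz(411,128)),ray("scene",*sz(168,190))))
d=np.load("pics/top0.npz")["d"]
for p in [(675,83),(640,100),(600,125),(411,128)]:
    u,v=tz(*p);dd=d[round(v),round(u)];print(p,dd,pt("top",u,v,dd))
# plate plane depth check
u,v=tz(300,350);print(pt("top",u,v,d[round(v),round(u)]));u,v=tz(570,350);print(pt("top",u,v,d[round(v),round(u)]))
E
```

```text
pl FL [0.4926 0.1082 0.09  ]
pl FR [0.496  0.0037 0.09  ]
pl BR [0.6399 0.0101 0.09  ]
plat right back [ 0.6869 -0.0871  0.07  ]
plat right front [ 0.5173 -0.0921  0.07  ]
plat LB [0.6875 0.1431 0.07  ]
plat LF [0.5081 0.1366 0.07  ]
railbolt R1 [0.6168 0.0003 0.082 ]
railbolt R2 [ 0.5546 -0.002   0.082 ]
railbolt L1 [0.6121 0.1236 0.082 ]
railbolt L2 [0.5485 0.1205 0.082 ]
stop L [0.6706 0.109  0.08  ]
stop R [0.6727 0.033  0.08  ]
foot [0.6577 0.0096 0.155 ]
S pl FR [0.5003 0.0053 0.09  ]
S pl FL [0.4929 0.1114 0.09  ]
S pl BL [0.6327 0.1184 0.09  ]
S pl BR [0.6404 0.0115 0.09  ]
S stopL [0.6752 0.1069 0.075 ]
S stopR [0.681  0.0181 0.075 ]
S railboltR1 [ 0.6218 -0.0009  0.082 ]
S plat FR [ 0.5216 -0.0922  0.07  ]
grip end (array([ 0.6656, -0.087 ,  0.1974]), np.float64(0.0017152011046187594))
foot top (array([0.6614, 0.0105, 0.1511]), np.float64(0.0035040298616434156))
(675, 83) 1.1027831 [ 0.6624 -0.0872  0.2052]
(640, 100) 1.1107973 [ 0.6577 -0.0748  0.1967]
(600, 125) 1.1408894 [ 0.6556 -0.0602  0.1663]
(411, 128) 1.1574875 [0.6596 0.0098 0.1514]
[0.5717 0.0575 0.0915]
[ 0.574  -0.0461  0.0704]
```

```bash
python3 - <<'E'
from h import *
np.set_printoptions(precision=4,suppress=True)
for n in("top","scene"):
    z=np.load(f"pics/{n}0.npz");im,d=z["im"],z["d"]
    mask=(im.max(2)<60)
    P=[]
    for v,u in np.argwhere(mask):
        if d[v,u]>0:
            p=pt(n,u,v,d[v,u])
            if .62<p[0]<.70 and -.13<p[1]<-.03 and .11<p[2]<.24:P.append(p)
    P=np.array(P);print(n,len(P));
    for lo in np.arange(.12,.22,.015):
        q=P[(P[:,2]>=lo)&(P[:,2]<lo+.015)]
        if len(q):print(round(lo,3),len(q),q.min(0),np.median(q,0),q.max(0))
# grip triangulation
print(two(ray("top",*tz(585,132)),ray("scene",*sz(230,135))))
# foot points and other cloud: bracket on platform
z=np.load("pics/scene0.npz");im,d=z["im"],z["d"]
for p in [(238,60),(233,100),(229,130),(225,175),(205,205),(240,190),(250,180)]:
    u,v=sz(*p);print(p,pt("scene",u,v,d[round(v),round(u)]),im[round(v),round(u)])
E
```

```text
Traceback (most recent call last):
  File "h.py", line 10, in pt
    c,d=ray(n,u,v);return c+d*dep
        ~~~^^^^^^^
  File "h.py", line 4, in ray
    m=env.camera_model(n);K=np.array(m["camera_matrix"]);D=np.array(m["dist_coeffs"]);R=np.array(m["R"]);t=np.array(m["t"])
ValueError: time passes only in moves, steps and waits
```

```bash
sed -i 's/^def ray/import functools\n@functools.lru_cache(None)\ndef cm(n): return env.camera_model(n)\ndef ray/; s/env.camera_model(n);/cm(n);/' h.py; python3 - <<'E'
from h import *
np.set_printoptions(precision=4,suppress=True)
for n,(u0,u1,v0,v1) in(("top",(305,345,145,185)),("scene",(260,300,185,240))):
    z=np.load(f"pics/{n}0.npz");im,d=z["im"],z["d"]
    P=[]
    for v in range(v0,v1):
      for u in range(u0,u1):
        if d[v,u]>0 and im[v,u].max()<60:
            p=pt(n,u,v,d[v,u])
            if .62<p[0]<.70 and -.13<p[1]<-.03 and .11<p[2]<.24:P.append(p)
    P=np.array(P);print(n,len(P));
    for lo in np.arange(.12,.22,.015):
        q=P[(P[:,2]>=lo)&(P[:,2]<lo+.015)]
        if len(q):print(round(lo,3),len(q),q.min(0),np.median(q,0),q.max(0))
print(two(ray("top",*tz(585,132)),ray("scene",*sz(230,135))))
z=np.load("pics/scene0.npz");im,d=z["im"],z["d"]
for p in [(238,60),(233,100),(229,130),(225,175),(205,205),(240,190),(250,180)]:
    u,v=sz(*p);print(p,pt("scene",u,v,d[round(v),round(u)]),im[round(v),round(u)])
print(env.observe()["time_s"])
E
```

```text
top 158
0.12 1 [ 0.6451 -0.056   0.1259] [ 0.6451 -0.056   0.1259] [ 0.6451 -0.056   0.1259]
0.135 9 [ 0.652  -0.0585  0.1433] [ 0.6563 -0.052   0.1473] [ 0.6662 -0.0497  0.1499]
0.15 29 [ 0.6506 -0.0632  0.1501] [ 0.6564 -0.0567  0.1567] [ 0.6675 -0.0499  0.165 ]
0.165 31 [ 0.6508 -0.072   0.1655] [ 0.6567 -0.0635  0.172 ] [ 0.6673 -0.0589  0.1799]
0.18 31 [ 0.6523 -0.0785  0.1804] [ 0.6582 -0.0721  0.1872] [ 0.6671 -0.0656  0.1948]
0.195 55 [ 0.6521 -0.0892  0.195 ] [ 0.6601 -0.0827  0.204 ] [ 0.6678 -0.0742  0.2076]
scene 261
0.12 9 [ 0.6474 -0.0566  0.1206] [ 0.6494 -0.0512  0.1259] [ 0.6768 -0.0453  0.1332]
0.135 33 [ 0.6544 -0.0631  0.1368] [ 0.661  -0.0519  0.145 ] [ 0.6718 -0.0481  0.1497]
0.15 54 [ 0.6546 -0.0687  0.1501] [ 0.6598 -0.0581  0.1566] [ 0.6726 -0.0514  0.1648]
0.165 54 [ 0.6534 -0.0779  0.1654] [ 0.6618 -0.0663  0.1732] [ 0.6716 -0.0581  0.1798]
0.18 51 [ 0.6545 -0.0869  0.1805] [ 0.6616 -0.0734  0.1884] [ 0.6719 -0.0664  0.195 ]
0.195 47 [ 0.6547 -0.0888  0.1951] [ 0.6633 -0.0798  0.2004] [ 0.6716 -0.0748  0.2082]
(array([ 0.6588, -0.0543,  0.1448]), np.float64(0.000724153482681351))
(238, 60) [ 0.6633 -0.0754  0.1924] [14  3 11]
(233, 100) [ 0.6612 -0.0635  0.1679] [16 19 17]
(229, 130) [ 0.6601 -0.0548  0.1486] [10 12 15]
(225, 175) [ 0.6677 -0.056   0.1005] [115 121 125]
(205, 205) [ 0.6714 -0.0355  0.088 ] [42 46 49]
(240, 190) [ 0.648  -0.0447  0.1068] [58 66 67]
(250, 180) [ 0.6669 -0.0833  0.0705] [146 151 156]
0.1
```

```bash
python3 -m pendant '[[[0.7,-1,0],0.35,0],[[0.7,-1,0],0.35,0],[[0.7,-1,0],0.35,0],[[0.7,-1,0],0.35,0],[[0.7,-1,0],0.35,0],[[0.7,-1,0],0.35,0],[[0.7,-1,0],0.35,0],[[0.7,-1,0],0.35,0],[[0.7,-1,0],0.35,0],[[0.7,-1,0],0.35,0],[[0.7,-1,0],0.35,0],[[0.7,-1,0],0.4,0]]' 20; python3 -c "
from h import *
o=env.observe();print(o['time_s'],o['position'],o['tool_rot'],o['ft_force'],o['grip_width'])"
```

```text
time_s: 1.1
position: [0.4322, 0.1581, 0.2312]
tool_rot: [[0.999, -0.0, -0.039], [0.039, 0.0, 0.999], [-0.0, -1.0, 0.0]]
ft_force: [0.1, 1.4, 0.1]
grip_width: 0.0001
1.1 [0.43223002 0.15808689 0.23119238] [[ 9.99223080e-01 -4.35988522e-04 -3.94087154e-02]
 [ 3.94087348e-02  3.60230399e-05  9.99223173e-01]
 [-4.34230213e-04 -9.99999904e-01  5.31768089e-05]] [0.12721667 1.4439048  0.12917615] 9.437102640465267e-05
```

```bash
python3 -m pendant '[[[0.15,-0.85,0],0,0],[[0.15,-0.85,0],0,0],[[0.15,-0.85,-0.5],0,0],[[0.15,-0.85,-0.8],0,0],[[0,0,-1],0,0],[[0,0,-1],0,0],[[0,0,-1],0,0],[[0,0,-0.8],0,0],[[0,0,0],0,0]]'; python3 - <<'E'
from h import *
for n in("scene","top"):
    im,d=env.get_image(n);cv2.imwrite(f"pics/{n}1.png",im[:,:,::-1])
    c=im[130:330,200:360] if n=="top" else im[180:345,215:350]
    cv2.imwrite(f"pics/{n}1z.png",cv2.resize(c[:,:,::-1],None,fx=3,fy=3,interpolation=cv2.INTER_CUBIC))
E
```

```text
time_s: 1.85
position: [0.4473, 0.0579, 0.0747]
tool_rot: [[0.999, -0.008, -0.038], [0.038, 0.001, 0.999], [-0.008, -1.0, 0.001]]
ft_force: [-0.3, 0.7, 0.5]
grip_width: -0.0
```

View pics/top1z.png

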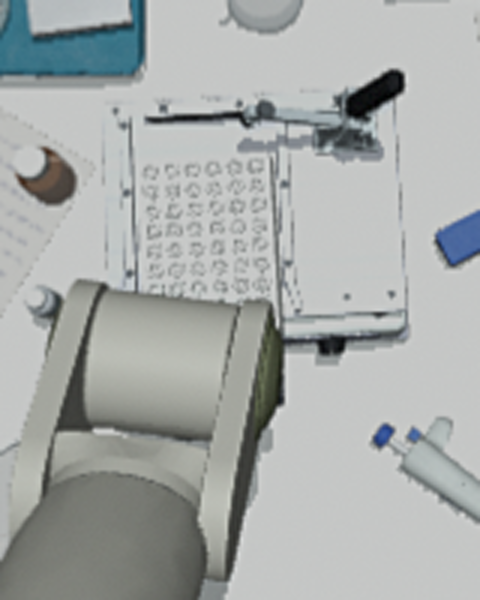

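View pics/scene1z.png

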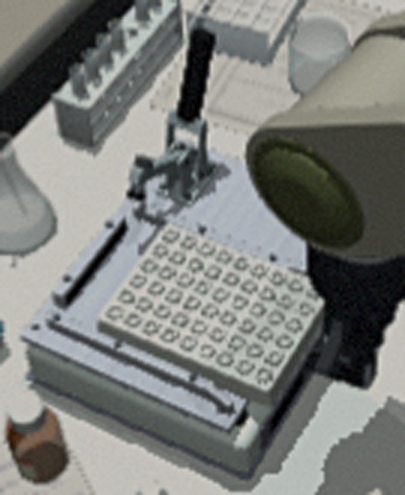

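The scene view shows the plate front clear of the rails' ends. The hand is in front of the plate, and the arm hides the contact from above. I'll approach by force.

```bash
python3 -m pendant '[[[0.3,0,0.1],0,0],[[0.3,0.01,0],0,0],[[0.2,0.01,0],0,0],[[0.1,0,0],0,0],[[0,0,0],0,0]]';python3 -m pendant '[[[0.1,0.01,0],0,0],[[0.1,0,0],0,0],[[0.1,0.01,0],0,0]]';python3 -m pendant '[[[0.1,0,0],0,0],[[0.1,0.01,0],0,0],[[0.1,0,0],0,0]]';python3 -m pendant '[[[0.1,0,0],0,0],[[0.1,0.01,0],0,0],[[0.1,0,0],0,0]]'
```

```text
time_s: 2.37
position: [0.4775, 0.0584, 0.0818]
tool_rot: [[0.999, 0.001, -0.038], [0.038, -0.0, 0.999], [0.001, -1.0, -0.0]]
ft_force: [-0.6, -0.0, 0.4]
grip_width: 0.0001
time_s: 2.62
position: [0.4853, 0.0591, 0.0813]
tool_rot: [[0.999, -0.001, -0.038], [0.038, 0.0, 0.999], [-0.001, -1.0, 0.0]]
ft_force: [-3.5, -0.1, 3.2]
grip_width: 0.0001
time_s: 2.87
position: [0.4947, 0.0594, 0.0813]
tool_rot: [[0.999, -0.001, -0.038], [0.038, 0.0, 0.999], [-0.001, -1.0, 0.0]]
ft_force: [-2.5, -0.6, 2.4]
grip_width: -0.0
time_s: 3.12
position: [0.504, 0.0596, 0.0813]
tool_rot: [[0.999, -0.0, -0.038], [0.038, 0.0, 0.999], [-0.0, -1.0, 0.0]]
ft_force: [-2.6, 0.8, 2.0]
grip_width: -0.0002
```

```bash
python3 -m pendant '[[[0.1,0,0],0,0],[[0.07,0,0],0,0]]';python3 -m pendant '[[[0.05,0,0],0,0],[[0.05,0.01,0],0,0]]';python3 -m pendant '[[[0.05,0,0],0,0],[[0.05,0,0],0,0]]';python3 -m pendant '[[[0.05,0,0],0,0],[[0.05,0.01,0],0,0]]'
```

```text
time_s: 3.28
position: [0.5092, 0.0596, 0.0813]
tool_rot: [[0.999, 0.0, -0.038], [0.038, 0.0, 0.999], [0.0, -1.0, 0.0]]
ft_force: [-2.7, 0.6, 0.3]
grip_width: 0.0002
time_s: 3.45
position: [0.5117, 0.0598, 0.0813]
tool_rot: [[0.999, -0.001, -0.038], [0.038, -0.0, 0.999], [-0.001, -1.0, -0.0]]
ft_force: [-9.0, -3.3, 4.5]
grip_width: -0.0
time_s: 3.62
position: [0.5118, 0.0598, 0.0811]
tool_rot: [[0.999, -0.008, -0.039], [0.039, -0.0, 0.999], [-0.008, -1.0, -0.0]]
ft_force: [-21.6, -3.6, 15.8]
grip_width: -0.0001
time_s: 3.78
position: [0.5119, 0.06, 0.0811]
tool_rot: [[0.999, -0.015, -0.039], [0.039, -0.001, 0.999], [-0.015, -1.0, -0.001]]
ft_force: [-33.8, -7.7, 24.5]
grip_width: 0.0001
```

Contact is firm, the plate is stationary and the force is rising, so it is against the stop. I'll back off and look.

```bash
python3 -m pendant '[[[-0.2,0,0],0,0],[[-0.3,0,0],0,0],[[-0.6,0,0],0,0],[[-0.8,0,0],0,0],[[-0.8,0,0.5],0,0],[[-0.5,-0.8,1],0,0],[[0,-1,1],0,0],[[0,-1,1],0,0],[[0,-1,0.8],0,0],[[0,0,0],0,0]]'; python3 - <<'E'
from h import *
for n in("scene","top"):
    im,d=env.get_image(n);cv2.imwrite(f"pics/{n}2.png",im[:,:,::-1]);np.savez(f"pics/{n}2.npz",im=im,d=d)
    c=im[140:260,220:350] if n=="top" else im[180:345,215:350]
    cv2.imwrite(f"pics/{n}2z.png",cv2.resize(c[:,:,::-1],None,fx=6 if n=="top" else 3.6,fy=5 if n=="top" else 3.6,interpolation=cv2.INTER_CUBIC))
E
```

```text
time_s: 4.62
position: [0.424, -0.0573, 0.2136]
tool_rot: [[0.999, 0.01, -0.034], [0.034, -0.005, 0.999], [0.01, -1.0, -0.006]]
ft_force: [-0.0, -0.5, -0.2]
grip_width: 0.0001
```

View pics/top2z.png

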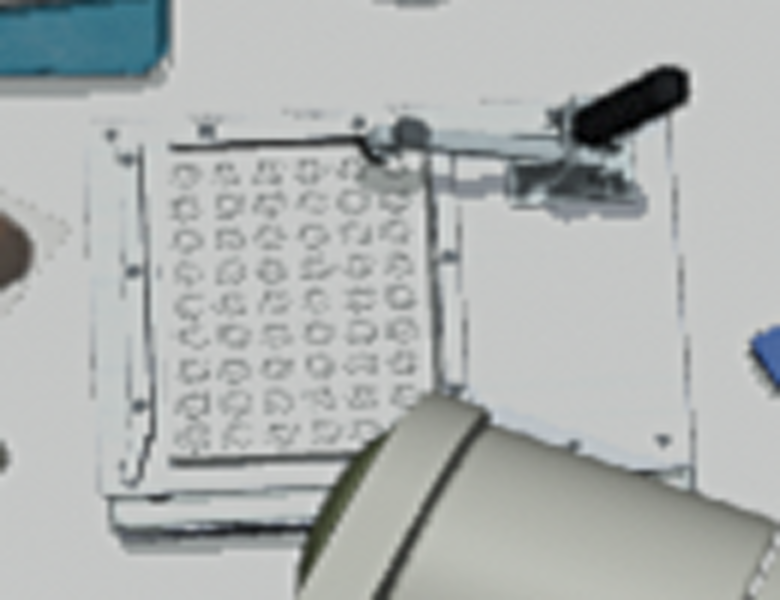

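View pics/scene2z.png

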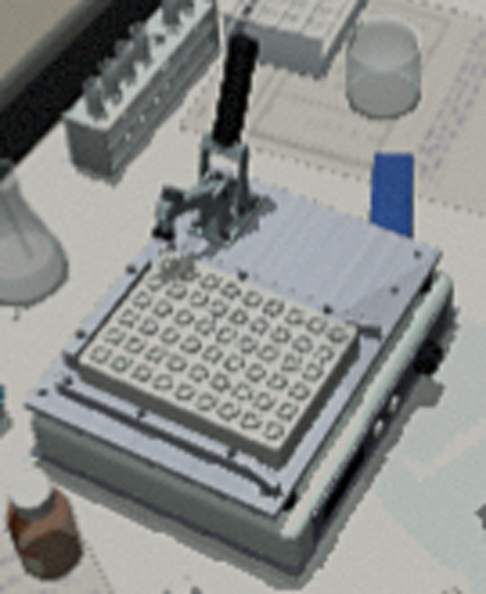

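The plate's back edge now lies on the stop line (top zoom, y≈145) with no gap, and its front edge is at y≈462. The clamp is still open. Next I move beside the grip, on its nest side.

```bash
python3 -m pendant '[[[0.6,0.1,0.7],0,0],[[0.9,0.2,0.6],0,0],[[1,0.2,0],0,0],[[1,0.2,0],0,0],[[1,0.2,0],0,0],[[1,0.1,0],0,0],[[1,0,0],0,0],[[1,0,0],0,0],[[0.4,0,-0.6],0,0],[[0,0,-0.8],0,0],[[0,0,-0.8],0,0],[[0,0,0],0,0]]'; python3 - <<'E'
from h import *
for n in("scene","top"):
    im,d=env.get_image(n);cv2.imwrite(f"pics/{n}3.png",im[:,:,::-1])
    c=im[140:260,220:350] if n=="top" else im[180:345,215:350]
    cv2.imwrite(f"pics/{n}3z.png",cv2.resize(c[:,:,::-1],None,fx=6 if n=="top" else 3.6,fy=5 if n=="top" else 3.6,interpolation=cv2.INTER_CUBIC))
E
```

```text
time_s: 5.72
position: [0.6566, -0.0207, 0.1753]
tool_rot: [[0.999, -0.011, -0.04], [0.04, 0.003, 0.999], [-0.011, -1.0, 0.003]]
ft_force: [-0.5, -0.6, -0.4]
grip_width: 0.0002
```

View pics/scene3z.png

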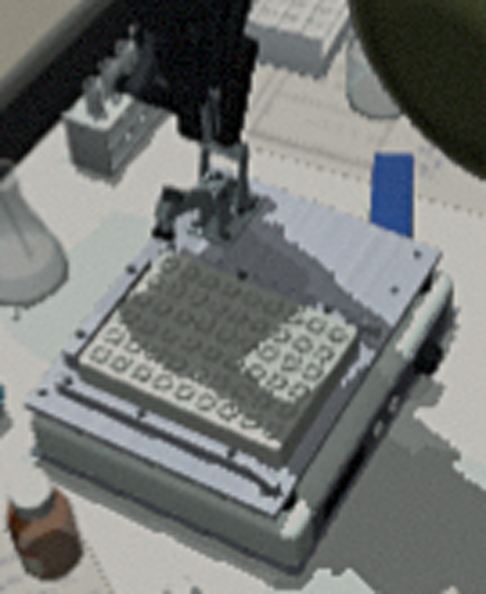

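```bash
python3 -m pendant '[[[0.1,-0.3,0.1],0,0],[[0,-0.3,0],0,0],[[0,0,0],0,0],[[0,0,0],0,0]]';python3 -m pendant '[[[0,-0.2,0],0,0],[[0,-0.15,0],0,0]]';python3 -m pendant '[[[0,-0.15,0],0,0],[[0,-0.15,0],0,0]]'; python3 - <<'E'
import numpy as np
py,pz=-.0565,.080
for h in np.arange(.15,1.36,.1): print(round(h,2), round(py-.108*np.cos(1.605-h)+.0145,4), round(pz+.108*np.sin(1.605-h),4))
E
```

```text
time_s: 6.15
position: [0.662, -0.0417, 0.1862]
tool_rot: [[0.999, 0.002, -0.037], [0.037, -0.0, 0.999], [0.002, -1.0, -0.0]]
ft_force: [-0.6, -0.3, 0.2]
grip_width: 0.0002
time_s: 6.32
position: [0.6617, -0.0516, 0.1855]
tool_rot: [[0.999, 0.0, -0.038], [0.038, -0.0, 0.999], [0.0, -1.0, -0.0]]
ft_force: [-0.9, -0.6, 0.5]
grip_width: -0.0001
time_s: 6.48
position: [0.6617, -0.0608, 0.1853]
tool_rot: [[0.999, 0.0, -0.038], [0.038, -0.0, 0.999], [0.0, -1.0, -0.0]]
ft_force: [0.0, -0.3, -0.3]
grip_width: 0.0002
0.15 -0.0545 0.1873
0.25 -0.0651 0.1855
0.35 -0.0755 0.1827
0.45 -0.0856 0.1788
0.55 -0.0953 0.1739
0.65 -0.1044 0.1682
0.75 -0.1129 0.1615
0.85 -0.1207 0.154
0.95 -0.1276 0.1458
1.05 -0.1338 0.1369
1.15 -0.139 0.1275
1.25 -0.1433 0.1175
1.35 -0.1465 0.1072
```

```bash
python3 -m pendant '[[[0.01,-0.33,-0.06],0,0],[[0.02,-0.33,-0.12],0,0],[[0.01,-0.33,-0.15],0,0],[[0.01,-0.31,-0.18],0,0],[[0,0,0],0,0]]'; python3 - <<'E'
from h import *
for n in("scene","top"):
    im,d=env.get_image(n);cv2.imwrite(f"pics/{n}4.png",im[:,:,::-1])
    c=im[140:260,220:350] if n=="top" else im[180:345,215:350]
    cv2.imwrite(f"pics/{n}4z.png",cv2.resize(c[:,:,::-1],None,fx=6 if n=="top" else 3.6,fy=5 if n=="top" else 3.6,interpolation=cv2.INTER_CUBIC))
E
```

```text
time_s: 6.9
position: [0.6628, -0.1015, 0.1681]
tool_rot: [[0.999, -0.002, -0.036], [0.036, 0.0, 0.999], [-0.002, -1.0, 0.0]]
ft_force: [-0.6, 0.4, -0.6]
grip_width: -0.0001
```

View pics/scene4z.png

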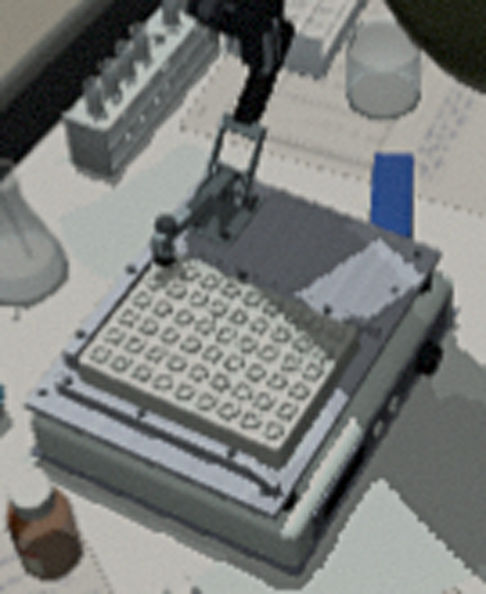

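View pics/top4z.png

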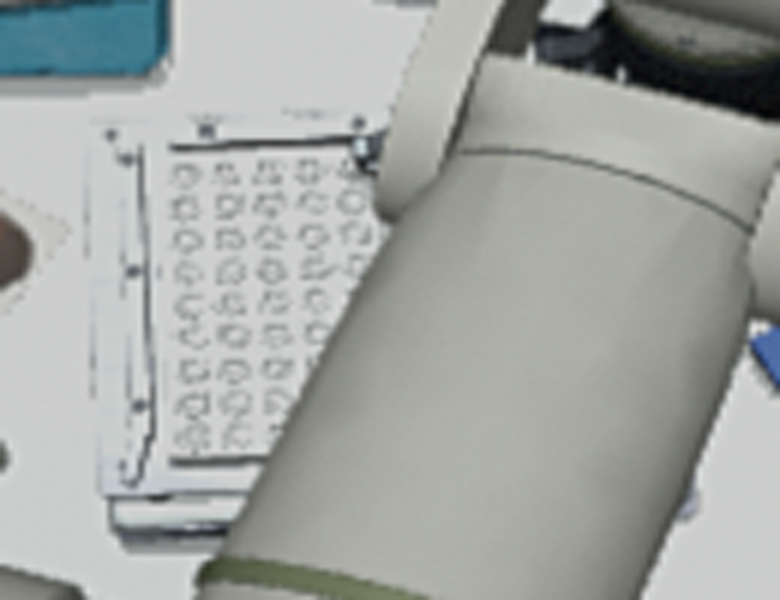

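The handle follows the finger (now at scene zoom (265,80)) and the foot is coming down on the plate's back right corner at (165,245). I'll keep following the arc.

```bash
python3 -m pendant '[[[0.01,-0.29,-0.22],0,0],[[0.01,-0.26,-0.25],0,0],[[0.01,-0.23,-0.27],0,0]]'; python3 -m pendant '[[[0.01,-0.2,-0.3],0,0],[[0,-0.17,-0.31],0,0]]';python3 -m pendant '[[[0,-0.15,-0.31],0,0],[[0,0,0],0,0]]'
```

```text
time_s: 7.25
position: [0.6643, -0.1234, 0.1472]
tool_rot: [[0.999, 0.001, -0.038], [0.038, -0.0, 0.999], [0.001, -1.0, -0.0]]
ft_force: [1.2, -1.2, 2.1]
grip_width: 0.0001
time_s: 7.42
position: [0.6648, -0.1351, 0.129]
tool_rot: [[0.999, 0.001, -0.038], [0.038, -0.001, 0.999], [0.001, -1.0, -0.001]]
ft_force: [1.7, -1.8, 3.7]
grip_width: -0.0001
time_s: 7.58
position: [0.6633, -0.1387, 0.1171]
tool_rot: [[0.999, -0.004, -0.037], [0.037, 0.002, 0.999], [-0.004, -1.0, 0.002]]
ft_force: [-1.0, 0.4, -0.8]
grip_width: -0.0002
```

```bash
python3 - <<'E'
from h import *
im,d=env.get_image("scene");cv2.imwrite("pics/scene5z.png",cv2.resize(im[180:345,215:350,::-1],None,fx=3.6,fy=3.6,interpolation=cv2.INTER_CUBIC))
E
```

```text
(no output)
```

View pics/scene5z.png

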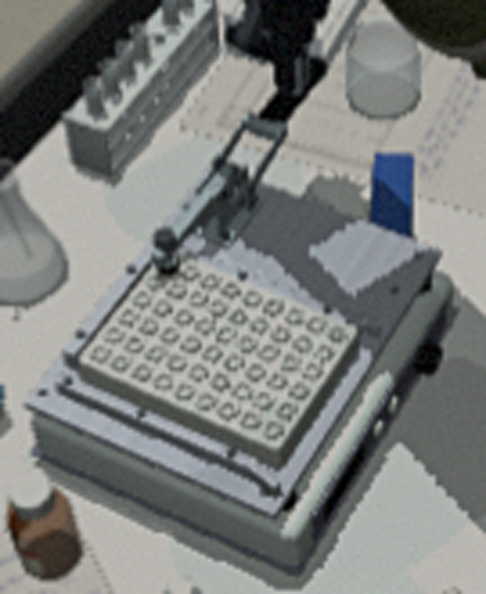

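The force rose to about 4 N and then vanished, which suggests it passed the dead point. I'll press down gently to confirm it sits on its stop.

```bash
python3 -m pendant '[[[0,-0.05,-0.12],0,0],[[0,0,0],0,0]]';python3 -m pendant '[[[0,-0.03,-0.1],0,0],[[0,0,0],0,0]]'
```

```text
time_s: 7.8
position: [0.6643, -0.1394, 0.116]
tool_rot: [[0.999, -0.001, -0.038], [0.038, 0.001, 0.999], [-0.001, -1.0, 0.001]]
ft_force: [0.4, 0.0, -0.2]
grip_width: 0.0001
time_s: 7.97
position: [0.6644, -0.1404, 0.1132]
tool_rot: [[0.999, -0.0, -0.038], [0.038, 0.0, 0.999], [-0.0, -1.0, 0.0]]
ft_force: [0.3, -0.4, -0.0]
grip_width: 0.0002
```

```bash
python3 -m pendant '[[[0,-0.03,-0.1],0,0],[[0,0,0],0,0]]';python3 -m pendant '[[[0,0,-0.08],0,0],[[0,0,0],0,0]]'
```

```text
time_s: 8.13
position: [0.6647, -0.141, 0.112]
tool_rot: [[0.999, 0.002, -0.039], [0.039, 0.0, 0.999], [0.002, -1.0, 0.0]]
ft_force: [-1.8, 3.1, 5.8]
grip_width: -0.0004
time_s: 8.3
position: [0.6649, -0.141, 0.1117]
tool_rot: [[0.999, 0.003, -0.039], [0.039, -0.001, 0.999], [0.003, -1.0, -0.001]]
ft_force: [-6.8, 3.8, 19.3]
grip_width: 0.0001
```

It meets a hard stop at z≈0.112, which matches the locked height of 0.111. I'll withdraw straight up and then back towards the robot.

```bash
python3 -m pendant '[[[0,0,0.3],0,0],[[0,0,0.7],0,0],[[0,0,1],0,0],[[0,0,1],0,0],[[0,0,1],0,0],[[-1,0,0.5],0,0],[[-1,0,0],0,0],[[-1,-0.3,0],0,0],[[-1,-0.5,0],0,0],[[-1,-0.5,0],0,0],[[-1,-0.5,0],0,0],[[-1,-0.5,0],0,0]]';python3 -m pendant '[[[-0.6,-1,0],0,0],[[-0.6,-1,0],0,0],[[-0.6,-1,0],0,0],[[0,-1,0],0,0],[[0,0,0],0,0],[[0,0,0],0,0]]'; python3 - <<'E'
from h import *
for n in("scene","top"):
    im,d=env.get_image(n);cv2.imwrite(f"pics/{n}6.png",im[:,:,::-1]);np.savez(f"pics/{n}6.npz",im=im,d=d)
    c=im[140:260,220:350] if n=="top" else im[180:345,215:350]
    cv2.imwrite(f"pics/{n}6z.png",cv2.resize(c[:,:,::-1],None,fx=6 if n=="top" else 3.6,fy=5 if n=="top" else 3.6,interpolation=cv2.INTER_CUBIC))
E
```

```text
time_s: 9.3
position: [0.453, -0.2108, 0.2433]
tool_rot: [[0.999, 0.0, -0.039], [0.039, -0.0, 0.999], [0.0, -1.0, -0.0]]
ft_force: [0.1, -0.2, 0.1]
grip_width: 0.0
time_s: 9.8
position: [0.4001, -0.3315, 0.2429]
tool_rot: [[0.999, -0.0, -0.036], [0.036, 0.0, 0.999], [-0.0, -1.0, 0.0]]
ft_force: [-0.6, 0.2, 0.7]
grip_width: -0.0001
```

View pics/scene6z.png

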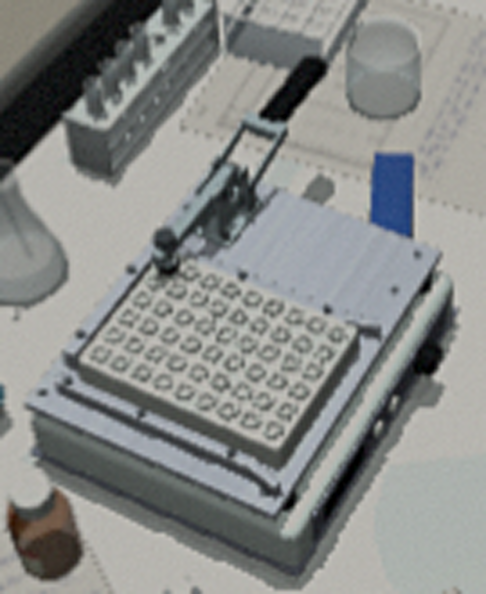

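View pics/top6z.png

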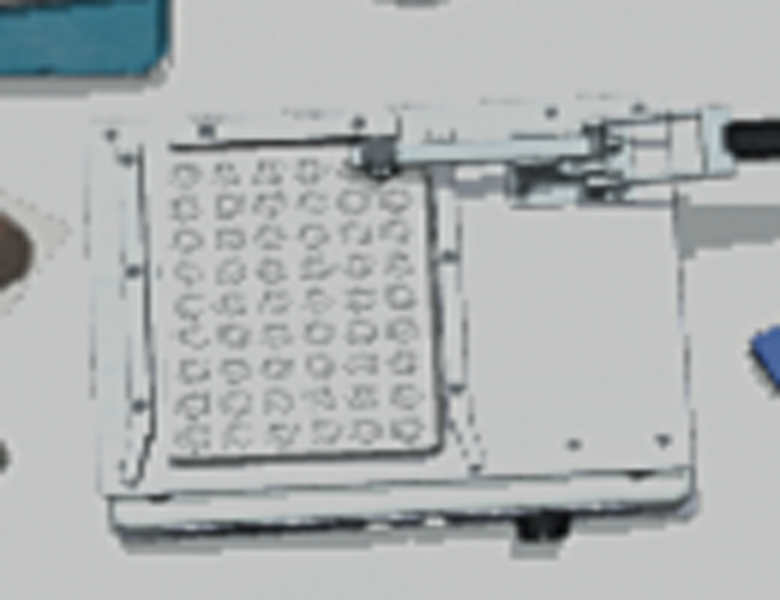

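View pics/top6.png

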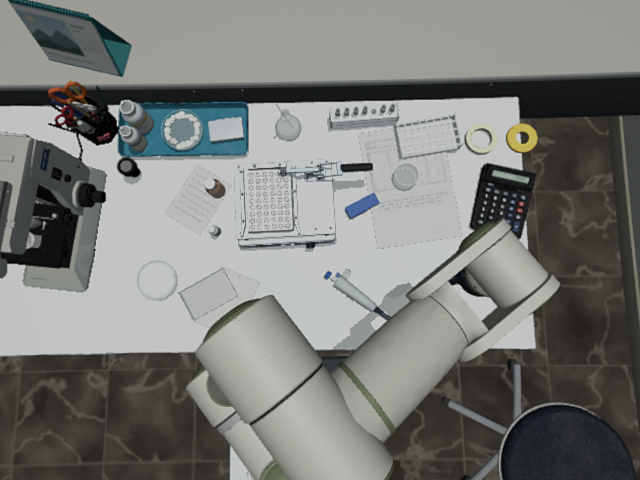

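The handle lies level at top view (355,168), with the foot on the plate's back right corner and the plate still against the stop. The bottles, mailer, jar and pipette are where they were. I'll do a quick depth check of the grip's height and hand in.

```bash
python3 - <<'E'
from h import *
z=np.load("pics/top6.npz")
for u in (348,355,362,368): print(pt("top",u,167,z["d"][167,u]).round(4), z["im"][167,u])
print(np.round(env.observe()["ft_force"],1)); print(env.close_job())
E
```

```text
[ 0.6635 -0.1246  0.1136] [39 40 42]
[ 0.663  -0.1405  0.1144] [39 41 45]
[ 0.6631 -0.1566  0.1126] [38 41 44]
[ 0.6631 -0.1703  0.1117] [36 40 43]
[-0.3  0.1 -0.2]
the job is handed in; nothing more can be done
None
```

The plate is home against the end stop, the clamp is locked with its foot on the plate, and the job is handed in. It took about 10 s of the 48 s allowed.

- **Plate:** I pushed it with closed fingers until it stopped dead at a TCP x of about 0.512 m and the push force rose to about 34 N. Afterwards the pictures showed no gap at the stop.
- **Clamp:** I pushed the grip over along its arc. Resistance peaked at about 4 N and then vanished past the dead point. A light press then met the hard stop at 0.112 m, against a stated locked height of 0.111 m; that press reached 19 N.
- **Last checks:** After I withdrew the hand, the grip lay level at 0.112–0.114 m. The foot was on the plate's back right corner, and the plate was still at the stop. The wrist force was about zero.
- **Surroundings:** The bottles, mailer, jar and pipette looked unmoved. The arm hid the slide stack in the last top picture, so I did not check it again, but the hand was always well above it.

No check failed or disagreed.

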